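Close the dish chamber and hold the shutter flap at its balance point

ROBOT

A 6-joint arm with a two-finger parallel gripper is mounted at the origin on a cart in front of the work surface, level with it; the furniture and walls round the work are solid. World frame = base frame: x ahead of the robot, y to its left, z up, the work surface at z = 0. Lengths are in m, angles in rad, forces in N, time in s.
With the tool pointing down it reaches from about 0.225 to 0.875 m from the base axis. Payload 3.4 kg.
Tool frame: the origin (TCP) lies at the very end of the fingers, on their centre line; the grasp point (between the pads) lies 19 mm behind it; z points along the fingers, y is the line along which they close (so a half turn about z gives the same grasp; the last joint's range is limited). The gripper opens to 85 mm and grips with 20 to 120 N. Pads are 22 mm wide; open, the fingers measure 114 mm over their backs; the gripper's body (76 mm by 85 mm) begins 54 mm behind the grasp point. The pads swing forward as they close: fully open they stand 13 mm farther back than shut.
Start: joints at [-1.23, 0.276, 1.505, -0, 1.361, -0.121], TCP at [0.256, -0.515, 0.231] pointing down, gripper open.
Joint ranges: [-2.89, 2.89], [-0.75, 2.08], [0.22, 2.7], [-1.18, 4.32], [0.11, 2.71], [-2.7, 2.7]. Speed limits (rad/s): [2.57, 2.57, 3.14, 3.14, 3.14, 3.14].

INTERFACE

Orientations are given as a unit quaternion [w, x, y, z].
In Python, from rig import get_state, optics, sign_off gives the robot as it stands.
- The arm moves only by the tool send_rows, never from a script. Its argument "increments" is a list of rows, each an object with "gripper": the gripper's target within -1 to 1 (shut at 1, half-way at 0, fully open at -1); "linear": the shift along the world's x, y, z in m, a list of three; "delta_rot": the turn, a rotation vector about the world's x, y, z in rad, a list of three. In form: [{"gripper": gripper, "linear": [dx, dy, dz], "delta_rot": [rx, ry, rz]}, ...]. A call has 1 to 8 rows; each row is the pose to reach, as a shift and turn from the pose commanded when the call began; what a row does not reach only later rows make up. A row lasts 1/10 s, in which the tool goes at most 50 mm and 8.59 degrees, less where a joint would pass 70% of its speed; a pose out of reach is approached as far as the arm can. A call with a gripper value outside its range is refused whole. The fingers move at their own pace and stop on an object; "newtons" is the grip in N (left out, the last holds). Time passes only in rows, so rows that repeat a pose let the fingers close. It gives the time, the measured TCP pose, the force, the opening and the grip force at its end, in the units of the state.
- get_state(): the state, without advancing time (a new reading comes with each control period).
- optics.get_image(name): name is "side" or "top" or "wrist"; returns a dict with "pixels" (400x640x3 uint8, blue, green, red), "K" (3x3 intrinsics, pixels), "rvec" (rotation vector, rad) and "tvec" (3), from world to camera coordinates, as OpenCV has them; the wrist camera has in their place "T_tool_cam" (4x4, takes a point from camera to tool coordinates, whose origin is the TCP and whose axes are the flange's). Camera axes: x right, y down, z forward; pixel columns grow to the right and rows downward; lengths in m; the calibration is good to about 2 mm. A picture is of the moment at which its call begins: read the wrist's pose just before it. There is no depth.
- sign_off(): hands the job in; it is judged then, once.
The state is a dict: "clock": time; "qpos": joint angles; "qd": joint speeds; "effort": joint torques, N m; "position": TCP position; "ee_rot": TCP orientation; "contact_force": force on the tool from outside, world axes, zero at the start; "moment": the same for the moment, N m; "width": finger opening in m; "gripper_force": force on a finger pad.
Only numpy, scipy, OpenCV 4.12 (cv2) and the standard library are available. Lean on these libraries where they do the work, as an engineer would, in place of code of your own. Each camera call takes 0.05 s, during which the arm holds its last target. There are 200 camera calls.

TASK

Get the dish rig ready for a colleague to trim the shutter pivot: first shut the clamshell dish chamber so that its two halves meet edge to edge, and let go of it. Then take the shutter flap by its bar, swing it up from its rest to its balance point, where it stands plumb above its hinge, and finish while still holding it there in the gripper. Do not drop or slam the lid or the flap, do not let the flap go over to the far side, and leave everything else on the bench where it is.

Things in the scene. Friction and masses are not known exactly. Their poses are not given: they have to be found in the camera images.
- chamber: Clamshell dish chamber, fixed: dark base plate (135 x 116 x 8 mm, x -105 to +30 mm), aluminium lower tub (85 mm deep x 96 wide, x -85 to 0, rim at z = 50 mm) with a 60 mm petri dish in it, and a matching hinged upper half (lid, 85 x 96 x 25 mm). Origin on the bench surface under the hinge line; x points away from the handle side, y along the hinge, z up.
- lid (a joint): Opening angle of the upper half about the hinge at the chamber's rear edge, rad: 0 = shut, halves edge to edge; it starts open at 0.8 to 1.25. The hinge is stiff (friction about 0.17 N m), so the lid stays wherever it is left and needs some 1 to 2 N at its handle to turn.
- lid_hinge (a point): Middle of the lid's hinge line, fixed on the chamber, 50 mm above the bench.
- lid_handle (a point): Middle of the lid's handle bar: round steel, 10 mm thick, parallel to the hinge, between two 8 mm side rods (80 mm clear), with a 43 mm open window between lid edge and bar. Square to the hinge it lies 133 mm out along the parting plane and 12 mm above it: at angle a, 133 cos a - 12 sin a in front of the hinge (chamber's -x) and 133 sin a + 12 cos a above it. It can turn in the grip.
- shutter: Shutter stand, fixed: dark base plate (135 x 136 x 8 mm, x -95 to +40 mm) with two bearing posts 82 mm high and two rubber-tipped rest posts 60 mm in front of the hinge; it carries the flap. Origin on the bench surface under the flap's hinge; x points away from the side on which the flap rests, y along the hinge, z up.
- flap (a joint): Angle of the flap, rad: 0 = level on its rest posts, towards the stand's -x (the start); 1.571 = plumb, bar straight above the hinge: the balance point; beyond that it falls to the far side (stop at 2.4). The hinge turns almost freely: let go below the balance point, the flap falls back. Flap mass 105 to 210 g.
- flap_hinge (a point): Middle of the flap's hinge line, fixed on the stand, 70 mm above the bench.
- flap_handle (a point): Middle of the flap's bar: round steel, 10 mm thick, parallel to the hinge, 125 mm from it in the plane of the flap, between two 8 mm side rods (80 mm clear). The flap's plate (96 mm wide, 7 mm thick, a dark disc in its middle) ends 74 mm from the hinge, leaving a 46 mm open window between plate and bar for a finger. The bar can turn in the grip.
- vial: Bystander, to be left alone: capped sample vial, 16 mm across, 48 high, standing among the task's things. Origin at the centre of its underside, z up.
- vial_b: Bystander, to be left alone: capped sample vial, 16 mm across, 48 high, at the front of the bench. Origin at the centre of its underside, z up.
- beaker: Bystander, to be left alone: glass beaker, 52 mm across, 66 high, at the back. Origin at the centre of its underside, z up.
- dropper_bottle: Bystander, to be left alone: dropper bottle, 30 mm across, 90 high, at the back. Origin at the centre of its underside, z up.
- slide_box: Bystander, to be left alone: small carton, 31 x 82 x 29 mm, at the front right. Origin at the centre of its underside, z up.
- timer: Bystander, to be left alone: white timer, 48 x 62 x 61 mm, at the back. Origin at the centre of its underside, z up.

How it is judged:
By the outcome, as a careful person would: the job done as asked, in the order asked, and still so for the second after the job is handed in, while the arm keeps its last pose, push and grip.
It also fails if it takes over 59 s, if anything falls off the work surface, if the arm or the gripper's body presses on something with over 40 N, if the wrist force passes 120 N, or if a joint passes its speed limit or range.

## Working session

There is one attempt and no reset: what is moved stays moved. The work goes in short steps, Python scripts to look and compute and a tool call to move; the robot and the scene stay as the last step left them, time stands still between calls to the robot, and variables do not carry over. Pictures are saved under pics/ and viewed, at most 13 in all, crops included, and the job is handed in when it is done.

Besides the shell and the picture viewer there is one more tool, called by a JSON object that holds its "op" and its "data". send_rows: Moves the arm, as the interface text tells. Its arguments: {"type":"object","properties":{"increments":{"type":"array"},"newtons":{"type":"number"}},"required":["increments"]}

```bash
mkdir -p pics; ls
python3 - <<'E'
from rig import get_state, optics
import cv2,numpy as np
s=get_state()
print({k:np.round(v,3).tolist() for k,v in s.items()})
for n in("top","side"):
    d=optics.get_image(n); cv2.imwrite(f"pics/{n}0.png",d["pixels"])
    R=cv2.Rodrigues(np.array(d["rvec"]))[0]
    print(n,np.round(d["K"],1).tolist(),(-R.T@np.array(d["tvec"]).ravel()).round(3),R.round(3).tolist())
d=optics.get_image("wrist");print(d["K"],np.round(d["T_tool_cam"],3).tolist())
E
```

```text
pics
{'clock': 0.0, 'qpos': [-1.23, 0.277, 1.506, -0.0, 1.361, -0.121], 'qd': [-0.001, -0.0, -0.0, -0.002, -0.0, -0.001], 'effort': [0.0, -41.677, -24.58, -0.0, 0.011, -0.0], 'position': [0.256, -0.514, 0.23], 'ee_rot': [-0.001, 0.973, 0.229, -0.0], 'contact_force': [-0.164, -0.493, -0.229], 'moment': [-0.043, 0.019, -0.018], 'gripper_force': 0.0, 'width': 0.086}
top [[419.9, 0.0, 326.7], [0.0, 419.9, 201.9], [0.0, 0.0, 1.0]] [ 0.501 -0.09   1.406] [[0.005, -1.0, 0.001], [-0.998, -0.005, -0.058], [0.058, -0.0, -0.998]]
side [[463.3, 0.0, 315.7], [0.0, 463.3, 205.2], [0.0, 0.0, 1.0]] [0.648 1.114 0.573] [[-0.998, 0.067, 0.005], [0.022, 0.39, -0.921], [-0.064, -0.918, -0.391]]
[[340.79692573   0.         321.50634198]
 [  0.         340.79692573 197.44519212]
 [  0.           0.           1.        ]] [[-0.001, -0.961, -0.275, 0.071], [1.0, -0.001, -0.001, 0.001], [0.001, -0.275, 0.961, -0.142], [0.0, 0.0, 0.0, 1.0]]
```

View pics/top0.png

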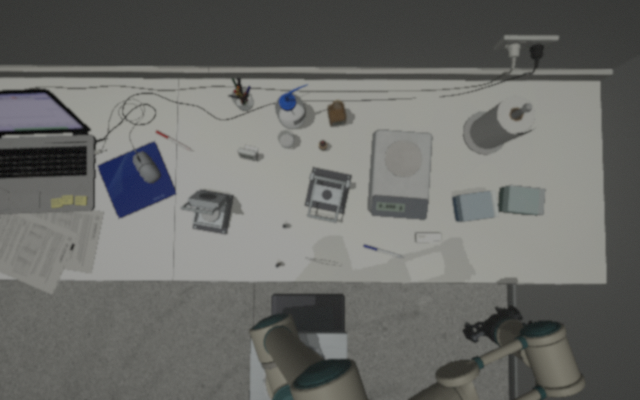

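View pics/side0.png

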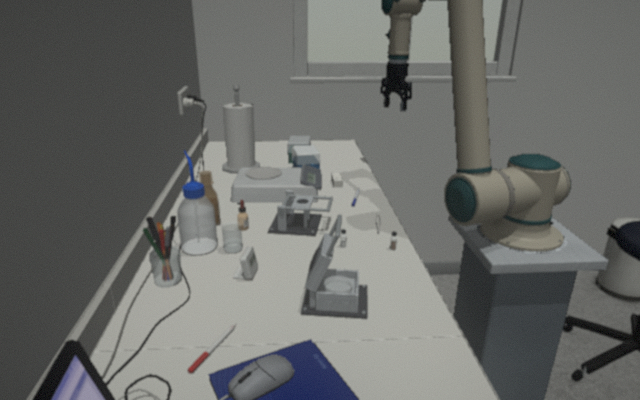

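The top view shows the chamber near px (210,211), the shutter near (328,195) and vials at (286,225) and (280,264). Both handles face the robot, and the side view confirms the lid is open. I'll move the wrist camera over the shutter.

{"op": "send_rows", "data": {"increments": [{"gripper": -1, "linear": [0.03, 0.04, 0.05], "delta_rot": [0, 0, 0.14]}, {"gripper": -1, "linear": [0.06, 0.08, 0.1], "delta_rot": [0, 0, 0.28]}, {"gripper": -1, "linear": [0.1, 0.12, 0.1], "delta_rot": [0, 0, 0.42]}, {"gripper": -1, "linear": [0.14, 0.16, 0.1], "delta_rot": [0, 0, 0.56]}, {"gripper": -1, "linear": [0.18, 0.2, 0.1], "delta_rot": [0, 0, 0.7]}, {"gripper": -1, "linear": [0.22, 0.24, 0.1], "delta_rot": [0, 0, 0.84]}, {"gripper": -1, "linear": [0.26, 0.28, 0.1], "delta_rot": [0, 0, 0.98]}, {"gripper": -1, "linear": [0.28, 0.32, 0.1], "delta_rot": [0, 0, 1.1]}]}}

```text
clock: 0.95
position: [0.502, -0.2399, 0.3305]
ee_rot: [0.0, 0.708, 0.706, -0.0]
contact_force: [0.5, -0.7, 0.6]
width: 0.0856
gripper_force: 0.0
```

{"op": "send_rows", "data": {"increments": [{"gripper": -1, "linear": [0.02, 0.03, 0], "delta_rot": [0, 0, 0]}, {"gripper": -1, "linear": [0.02, 0.03, 0], "delta_rot": [0, 0, 0]}, {"gripper": -1, "linear": [0.02, 0.03, 0], "delta_rot": [0, 0, 0]}]}}

```text
clock: 1.25
position: [0.5207, -0.2107, 0.3304]
ee_rot: [-0.0, 0.71, 0.705, -0.001]
contact_force: [-0.8, -0.2, 0.5]
width: 0.0851
gripper_force: 0.0
```

```bash
cat > h.py <<'E'
from rig import get_state, optics
import cv2,numpy as np
from scipy.spatial.transform import Rotation as Ro
def shot(n):
    s=get_state(); d=optics.get_image("wrist"); cv2.imwrite(f"pics/{n}.png",d["pixels"])
    T=np.eye(4); T[:3,:3]=Ro.from_quat(np.roll(s["ee_rot"],-1)).as_matrix(); T[:3,3]=s["position"]
    M=T@np.array(d["T_tool_cam"]); np.savez(f"pics/{n}.npz",K=d["K"],M=M)
    print(n,s["clock"],np.round(s["position"],4),np.round(s["ee_rot"],3)); return d["pixels"]
def ray(n,uv):
    z=np.load(f"pics/{n}.npz"); K,M=z["K"],z["M"]
    v=M[:3,:3]@np.linalg.solve(K,[uv[0],uv[1],1]); return M[:3,3],v
def onz(n,uv,h):
    c,v=ray(n,uv); return c+v*(h-c[2])/v[2]
E
python3 -c "from h import *;shot('w1')"
```

```text
w1 1.25 [ 0.5207 -0.2107  0.3304] [-0.     0.71   0.705 -0.001]
```

View pics/w1.png

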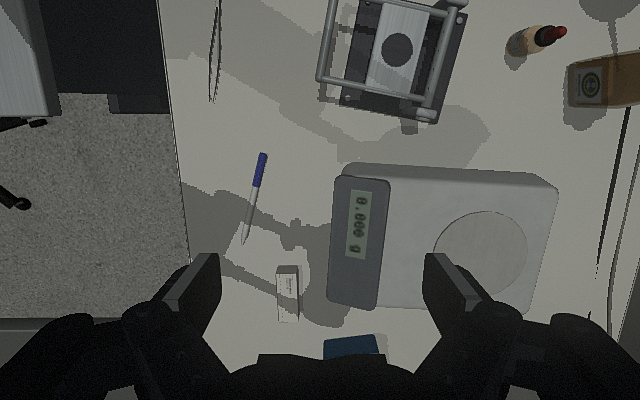

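{"op": "send_rows", "data": {"increments": [{"gripper": -1, "linear": [-0.01, 0.05, 0], "delta_rot": [0, 0, 0]}, {"gripper": -1, "linear": [-0.02, 0.1, 0], "delta_rot": [0, 0, 0]}, {"gripper": -1, "linear": [-0.03, 0.15, 0], "delta_rot": [0, 0, 0]}, {"gripper": -1, "linear": [-0.04, 0.2, 0], "delta_rot": [0, 0, 0]}, {"gripper": -1, "linear": [-0.05, 0.25, 0], "delta_rot": [0, 0, 0]}, {"gripper": -1, "linear": [-0.06, 0.3, 0], "delta_rot": [0, 0, 0]}, {"gripper": -1, "linear": [-0.07, 0.34, 0], "delta_rot": [0, 0, 0]}, {"gripper": -1, "linear": [-0.07, 0.34, 0], "delta_rot": [0, 0, 0]}]}}

```text
clock: 2.1
position: [0.4488, 0.1322, 0.3311]
ee_rot: [-0.001, 0.709, 0.706, 0.001]
contact_force: [0.3, -1.1, 1.0]
width: 0.0855
gripper_force: 0.0
```

```bash
python3 -c "from h import *;shot('w2')"
```

```text
w2 2.1 [0.4488 0.1322 0.3311] [-0.001  0.709  0.706  0.001]
```

View pics/w2.png

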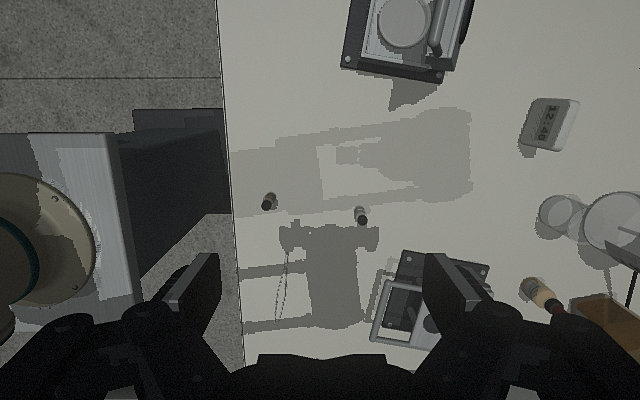

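w1 shows the flap (bar near x≈325, hinge near x≈450) cut off at the top. w2 shows the chamber cut off at the top, with vials at (268,200) and (361,215) and the shutter at the bottom. I'll move +y so the whole chamber is in view.

{"op": "send_rows", "data": {"increments": [{"gripper": -1, "linear": [0, 0.05, 0], "delta_rot": [0, 0, 0]}, {"gripper": -1, "linear": [0, 0.1, 0], "delta_rot": [0, 0, 0]}, {"gripper": -1, "linear": [0, 0.14, 0], "delta_rot": [0, 0, 0]}, {"gripper": -1, "linear": [0, 0.14, 0], "delta_rot": [0, 0, 0]}, {"gripper": -1, "linear": [0, 0.14, 0], "delta_rot": [0, 0, 0]}]}}

```text
clock: 2.65
position: [0.4515, 0.2669, 0.3304]
ee_rot: [0.001, 0.711, 0.703, -0.001]
contact_force: [-0.1, -0.5, -0.1]
width: 0.0853
gripper_force: 0.0
```

```bash
python3 -c "
from h import *
i=shot('w3'); cv2.imwrite('pics/w3c.png',cv2.resize(i[0:300,200:600],None,fx=2,fy=2,interpolation=cv2.INTER_CUBIC))
for n,u in(('w2',(268,200)),('w2',(361,215))): print(onz(n,u,.045))"
```

```text
w3 2.65 [0.4515 0.2669 0.3304] [ 0.001  0.711  0.703 -0.001]
[0.37944687 0.07738387 0.045     ]
[0.50175775 0.05603627 0.045     ]
```

View pics/w3c.png

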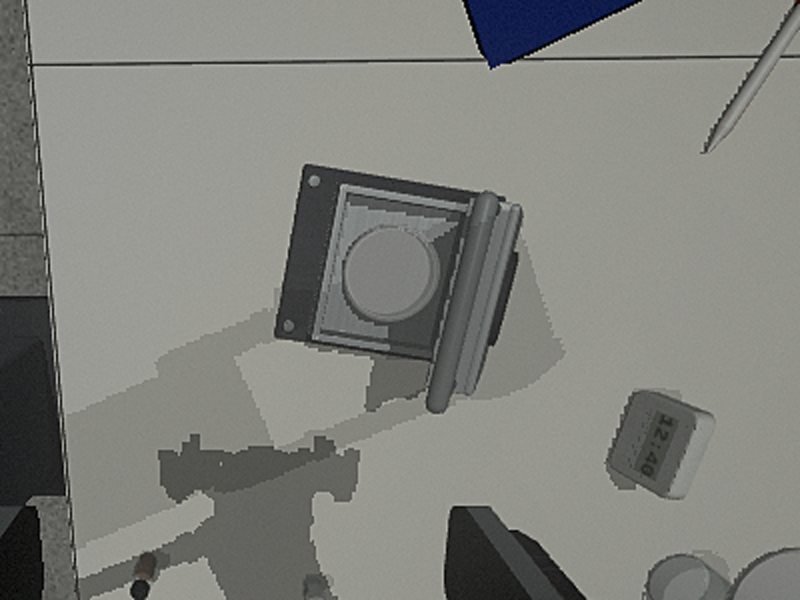

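The chamber is fully in view (crop: front base corners (304,165) and (276,337); bar ends (488,196) and (436,408)). Next come its pose and the lid angle.

```bash
cat > ch.py <<'E'
from h import *
from scipy.optimize import minimize_scalar
f=lambda u,v:(200+u/2,v/2)
a,b=[onz('w3',f(*p),.008) for p in((304,165),(276,337))]
c,d=[onz('w3',f(*p),.05) for p in((343,184),(313,340))]
print('len',np.linalg.norm(a-b),np.linalg.norm(c-d))
yd=(a-b)+(c-d); yaw=np.arctan2(-yd[0],yd[1]); X=np.array([np.cos(yaw),np.sin(yaw),0])
o1=(a+b)/2+.105*X; o2=(c+d)/2+.085*X
print('yaw',yaw,[np.arctan2(-(q)[0],q[1]) for q in(a-b,c-d)],o1,o2)
O=(o1+o2)/2;O[2]=0
C,v=ray('w3',f(462,302)); v/=np.linalg.norm(v)
H=lambda t:O+[0,0,.05]-X*(.133*np.cos(t)-.012*np.sin(t))+np.array([0,0,.133*np.sin(t)+.012*np.cos(t)])
dist=lambda t:np.linalg.norm(np.cross(H(t)-C,v))
r=minimize_scalar(dist,bounds=(.7,1.4),method='bounded');print('lid',r.x,r.fun,'handle',H(r.x),'shut',H(0))
e,g=[onz('w3',f(*p),H(r.x)[2]) for p in((488,196),(436,408))]
print('bar len',np.linalg.norm(e-g),'yaw',np.arctan2(-(e-g)[0],(e-g)[1]),(e+g)/2)
print('O',O)
for t in np.arange(r.x,-.03,-.1): print(round(t,2),(H(t)-H(r.x)).round(3))
E
python3 ch.py
```

```text
len 0.1141196650721678 0.09515187089765198
yaw -0.16334555548220864 [np.float64(-0.15721592145052485), np.float64(-0.1706971051324089)] [0.58770004 0.28408064 0.008     ] [0.58846053 0.28402377 0.05      ]
lid 1.1679093020690405 0.002196109689832933 handle [0.54752058 0.29073701 0.17705599] shut [0.45685068 0.30568068 0.062     ]
bar len 0.0933946203977077 yaw -0.16618085109575145 [0.54754325 0.29092846 0.17705599]
O [0.58808028 0.2840522  0.        ]
1.17 [0. 0. 0.]
1.07 [-0.012  0.002 -0.005]
0.97 [-0.024  0.004 -0.011]
0.87 [-0.035  0.006 -0.018]
0.77 [-0.046  0.008 -0.026]
0.67 [-0.055  0.009 -0.035]
0.57 [-0.064  0.01  -0.045]
0.47 [-0.071  0.012 -0.056]
0.37 [-0.078  0.013 -0.068]
0.27 [-0.083  0.014 -0.08 ]
0.17 [-0.087  0.014 -0.093]
0.07 [-0.09   0.015 -0.106]
```

Lengths (114/95/93 mm), yaw and both origins agree. I'll align above the handle and then descend.

{"op": "send_rows", "data": {"increments": [{"gripper": -1, "linear": [0.04, 0.01, -0.02], "delta_rot": [0, 0, -0.08]}, {"gripper": -1, "linear": [0.07, 0.02, -0.05], "delta_rot": [0, 0, -0.15]}, {"gripper": -1, "linear": [0.096, 0.024, -0.08], "delta_rot": [0, 0, -0.15]}, {"gripper": -1, "linear": [0.096, 0.024, -0.1], "delta_rot": [0, 0, -0.15]}, {"gripper": -1, "linear": [0.096, 0.024, -0.1], "delta_rot": [0, 0, -0.15]}, {"gripper": -1, "linear": [0.096, 0.024, -0.1], "delta_rot": [0, 0, -0.15]}]}}

```text
clock: 3.3
position: [0.5471, 0.2907, 0.2313]
ee_rot: [0.0, 0.762, 0.648, -0.0]
contact_force: [0.1, -0.4, 0.5]
width: 0.0854
gripper_force: 0.0
```

```bash
python3 -c "from h import *;shot('w4')"
```

```text
w4 3.3 [0.5471 0.2907 0.2313] [ 0.     0.762  0.648 -0.   ]
```

View pics/w4.png

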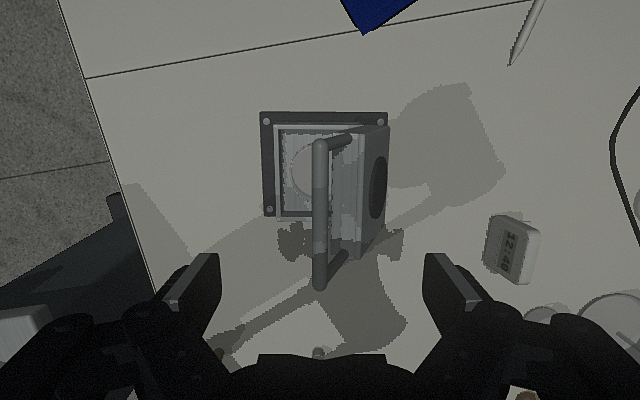

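The bar is vertical in the image at u≈320, centred between the fingers. I'll descend and grip.

{"op": "send_rows", "data": {"increments": [{"gripper": -1, "linear": [0, 0, -0.03], "delta_rot": [0, 0, 0]}, {"gripper": -1, "linear": [0, 0, -0.05], "delta_rot": [0, 0, 0]}, {"gripper": -1, "linear": [0, 0, -0.065], "delta_rot": [0, 0, 0]}, {"gripper": -1, "linear": [0, 0, -0.073], "delta_rot": [0, 0, 0]}, {"gripper": -1, "linear": [0, 0, -0.073], "delta_rot": [0, 0, 0]}, {"gripper": 0, "linear": [0, 0, -0.073], "delta_rot": [0, 0, 0]}, {"gripper": 0.4, "linear": [0, 0, -0.073], "delta_rot": [0, 0, 0]}, {"gripper": 0.6, "linear": [0, 0, -0.073], "delta_rot": [0, 0, 0]}], "newtons": 25}}

```text
clock: 4.15
position: [0.5472, 0.2929, 0.1589]
ee_rot: [0.0, 0.761, 0.649, 0.001]
contact_force: [-0.2, 0.6, 0.8]
width: 0.0443
gripper_force: 0.0
```

{"op": "send_rows", "data": {"increments": [{"gripper": 0.8, "linear": [0, 0, 0], "delta_rot": [0, 0, 0]}, {"gripper": 1, "linear": [0, 0, 0], "delta_rot": [0, 0, 0]}, {"gripper": 1, "linear": [0, 0, 0], "delta_rot": [0, 0, 0]}, {"gripper": 1, "linear": [0, 0, 0], "delta_rot": [0, 0, 0]}, {"gripper": 1, "linear": [0, 0, 0], "delta_rot": [0, 0, 0]}], "newtons": 25}}

```text
clock: 4.65
position: [0.5466, 0.2928, 0.1581]
ee_rot: [0.0, 0.761, 0.649, 0.0]
contact_force: [0.2, -0.2, 1.5]
width: 0.0091
gripper_force: 24.3
```

Gripped. Now swing along the arc.

{"op": "send_rows", "data": {"increments": [{"gripper": 1, "linear": [-0.012, 0.002, -0.005], "delta_rot": [0, 0, 0]}, {"gripper": 1, "linear": [-0.024, 0.004, -0.011], "delta_rot": [0, 0, 0]}, {"gripper": 1, "linear": [-0.035, 0.006, -0.018], "delta_rot": [0, 0, 0]}, {"gripper": 1, "linear": [-0.046, 0.008, -0.026], "delta_rot": [0, 0, 0]}, {"gripper": 1, "linear": [-0.055, 0.009, -0.035], "delta_rot": [0, 0, 0]}, {"gripper": 1, "linear": [-0.064, 0.01, -0.045], "delta_rot": [0, 0, 0]}, {"gripper": 1, "linear": [-0.071, 0.012, -0.056], "delta_rot": [0, 0, 0]}, {"gripper": 1, "linear": [-0.071, 0.012, -0.056], "delta_rot": [0, 0, 0]}]}}

```text
clock: 5.45
position: [0.4737, 0.305, 0.0996]
ee_rot: [-0.001, 0.761, 0.649, -0.001]
contact_force: [2.0, 2.0, -2.6]
width: 0.0092
gripper_force: 25.0
```

{"op": "send_rows", "data": {"increments": [{"gripper": 1, "linear": [-0.007, 0.001, -0.012], "delta_rot": [0, 0, 0]}, {"gripper": 1, "linear": [-0.012, 0.002, -0.024], "delta_rot": [0, 0, 0]}, {"gripper": 1, "linear": [-0.016, 0.002, -0.037], "delta_rot": [0, 0, 0]}, {"gripper": 1, "linear": [-0.018, 0.003, -0.046], "delta_rot": [0, 0, 0]}, {"gripper": 1, "linear": [-0.019, 0.003, -0.052], "delta_rot": [0, 0, 0]}, {"gripper": 1, "linear": [-0.019, 0.003, -0.055], "delta_rot": [0, 0, 0]}, {"gripper": 1, "linear": [-0.019, 0.003, -0.055], "delta_rot": [0, 0, 0]}]}}

```text
clock: 6.15
position: [0.4554, 0.308, 0.0462]
ee_rot: [-0.001, 0.761, 0.648, -0.001]
contact_force: [-2.3, 4.9, 0.4]
width: 0.0091
gripper_force: 26.0
```

{"op": "send_rows", "data": {"increments": [{"gripper": 1, "linear": [0.001, -0.001, -0.001], "delta_rot": [0, 0, 0]}, {"gripper": 1, "linear": [0.001, -0.001, -0.002], "delta_rot": [0, 0, 0]}, {"gripper": 1, "linear": [0.001, -0.001, -0.003], "delta_rot": [0, 0, 0]}, {"gripper": 1, "linear": [0.001, -0.001, -0.003], "delta_rot": [0, 0, 0]}]}}

```text
clock: 6.55
position: [0.4551, 0.308, 0.0437]
ee_rot: [-0.002, 0.762, 0.648, -0.001]
contact_force: [-6.0, 7.7, 1.1]
width: 0.0092
gripper_force: 26.3
```

{"op": "send_rows", "data": {"increments": [{"gripper": 1, "linear": [0, 0, -0.001], "delta_rot": [0, 0, 0]}, {"gripper": 1, "linear": [0, 0, -0.002], "delta_rot": [0, 0, 0]}, {"gripper": 1, "linear": [0, 0, -0.002], "delta_rot": [0, 0, 0]}]}}

```text
clock: 6.85
position: [0.4549, 0.308, 0.0417]
ee_rot: [-0.002, 0.762, 0.648, -0.001]
contact_force: [-7.5, 7.6, 1.6]
width: 0.0095
gripper_force: 26.3
```

{"op": "send_rows", "data": {"increments": [{"gripper": 1, "linear": [0, 0, -0.001], "delta_rot": [0, 0, 0]}, {"gripper": 1, "linear": [0, 0, -0.001], "delta_rot": [0, 0, 0]}]}}

```text
clock: 7.05
position: [0.4548, 0.308, 0.0407]
ee_rot: [-0.002, 0.762, 0.648, -0.001]
contact_force: [-6.8, 9.1, 1.4]
width: 0.0089
gripper_force: 26.3
```

{"op": "send_rows", "data": {"increments": [{"gripper": 1, "linear": [0, 0, -0.001], "delta_rot": [0, 0, 0]}, {"gripper": 1, "linear": [0, 0, -0.002], "delta_rot": [0, 0, 0]}, {"gripper": 1, "linear": [0, 0, -0.002], "delta_rot": [0, 0, 0]}]}}

```text
clock: 7.35
position: [0.4546, 0.308, 0.0393]
ee_rot: [-0.003, 0.762, 0.648, -0.001]
contact_force: [-7.5, 7.5, 6.2]
width: 0.0091
gripper_force: 26.8
```

Run:
```python
from h import *
i=shot('w5')
d=optics.get_image("side")["pixels"][210:330,280:390]
a=cv2.resize(d,None,fx=4,fy=4,interpolation=cv2.INTER_CUBIC); b=i[40:340,180:480]
b=cv2.resize(b,(480,480))[:, :]
cv2.imwrite('pics/m5.png',np.hstack([cv2.resize(a,(320,480)) if 0 else a[:480,:320*1], b])[:, :800])
```

```text
w5 7.35 [0.4546 0.308  0.0393] [-0.003  0.762  0.648 -0.001]
```

View pics/m5.png

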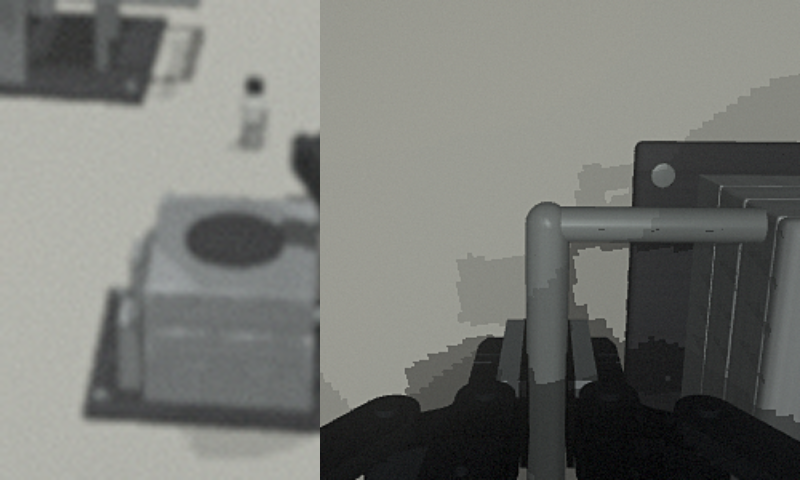

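The lid sits on the tub and fz is rising, so this is contact. One more millimetre to confirm, then open gently.

{"op": "send_rows", "data": {"increments": [{"gripper": 1, "linear": [0, 0, -0.001], "delta_rot": [0, 0, 0]}, {"gripper": 1, "linear": [0, 0, -0.001], "delta_rot": [0, 0, 0]}]}}

```text
clock: 7.65
position: [0.4547, 0.3081, 0.0392]
ee_rot: [-0.002, 0.762, 0.648, -0.001]
contact_force: [-9.5, 7.5, 12.0]
width: 0.0091
gripper_force: 27.2
```

Fully shut: fz is 12 N with no more travel. Relax, part the fingers half-way (the window only has room for that) and rise.

{"op": "send_rows", "data": {"increments": [{"gripper": 1, "linear": [-0.002, 0.001, 0.0005], "delta_rot": [0, 0, 0]}, {"gripper": 0.6, "linear": [-0.002, 0.001, 0.0005], "delta_rot": [0, 0, 0]}, {"gripper": 0.2, "linear": [-0.002, 0.001, 0.0005], "delta_rot": [0, 0, 0]}, {"gripper": 0.2, "linear": [-0.002, 0.001, 0.0005], "delta_rot": [0, 0, 0]}, {"gripper": 0.2, "linear": [-0.002, 0.001, 0.0005], "delta_rot": [0, 0, 0]}]}}

```text
clock: 8.15
position: [0.4558, 0.3072, 0.038]
ee_rot: [0.0, 0.761, 0.649, -0.0]
contact_force: [0.4, 0.4, 0.1]
width: 0.0344
gripper_force: 0.0
```

{"op": "send_rows", "data": {"increments": [{"gripper": 0.2, "linear": [0, 0, 0.01], "delta_rot": [0, 0, 0]}, {"gripper": 0.2, "linear": [0, 0, 0.025], "delta_rot": [0, 0, 0]}, {"gripper": 0.2, "linear": [0, 0, 0.05], "delta_rot": [0, 0, 0]}, {"gripper": 0.2, "linear": [0, 0, 0.09], "delta_rot": [0, 0, 0]}, {"gripper": 0.2, "linear": [0, 0, 0.14], "delta_rot": [0, 0, 0]}, {"gripper": 0.2, "linear": [0, 0, 0.19], "delta_rot": [0, 0, 0]}, {"gripper": 0.2, "linear": [0, 0, 0.22], "delta_rot": [0, 0, 0]}, {"gripper": 0.2, "linear": [0, 0, 0.22], "delta_rot": [0, 0, 0]}]}}

```text
clock: 8.95
position: [0.4582, 0.3089, 0.2646]
ee_rot: [0.002, 0.761, 0.649, 0.006]
contact_force: [-0.3, -0.9, -0.4]
width: 0.0342
gripper_force: 0.0
```

{"op": "send_rows", "data": {"increments": [{"gripper": 0.2, "linear": [0.01, -0.04, 0.03], "delta_rot": [0, 0, 0]}, {"gripper": 0.2, "linear": [0.02, -0.085, 0.06], "delta_rot": [0, 0, 0]}, {"gripper": 0, "linear": [0.03, -0.13, 0.07], "delta_rot": [0, 0, 0]}, {"gripper": 0, "linear": [0.04, -0.175, 0.07], "delta_rot": [0, 0, 0]}, {"gripper": 0, "linear": [0.05, -0.22, 0.07], "delta_rot": [0, 0, 0]}, {"gripper": 0, "linear": [0.06, -0.265, 0.07], "delta_rot": [0, 0, 0]}, {"gripper": 0, "linear": [0.07, -0.31, 0.07], "delta_rot": [0, 0, 0]}, {"gripper": 0, "linear": [0.08, -0.355, 0.07], "delta_rot": [0, 0, 0]}]}}

```text
clock: 9.75
position: [0.5351, -0.0492, 0.3277]
ee_rot: [-0.0, 0.761, 0.649, -0.0]
contact_force: [1.0, -0.6, -0.1]
width: 0.0425
gripper_force: 0.0
```

{"op": "send_rows", "data": {"increments": [{"gripper": 0, "linear": [0.005, -0.04, 0], "delta_rot": [0, 0, 0]}, {"gripper": 0, "linear": [0.01, -0.08, 0], "delta_rot": [0, 0, 0]}, {"gripper": 0, "linear": [0.01, -0.085, 0], "delta_rot": [0, 0, 0]}, {"gripper": 0, "linear": [0.01, -0.085, 0], "delta_rot": [0, 0, 0]}, {"gripper": 0, "linear": [0.01, -0.085, 0], "delta_rot": [0, 0, 0]}]}}

```text
clock: 10.25
position: [0.5451, -0.1313, 0.3279]
ee_rot: [-0.001, 0.761, 0.649, 0.0]
contact_force: [-0.6, 0.5, -0.6]
width: 0.0427
gripper_force: 0.0
```

```bash
python3 -c "
from h import *
i=shot('w6'); cv2.imwrite('pics/w6c.png',cv2.resize(i[0:300,160:560],None,fx=2,fy=2,interpolation=cv2.INTER_CUBIC))"
```

```text
w6 10.25 [ 0.5451 -0.1313  0.3279] [-0.001  0.761  0.649  0.   ]
```

View pics/w6c.png

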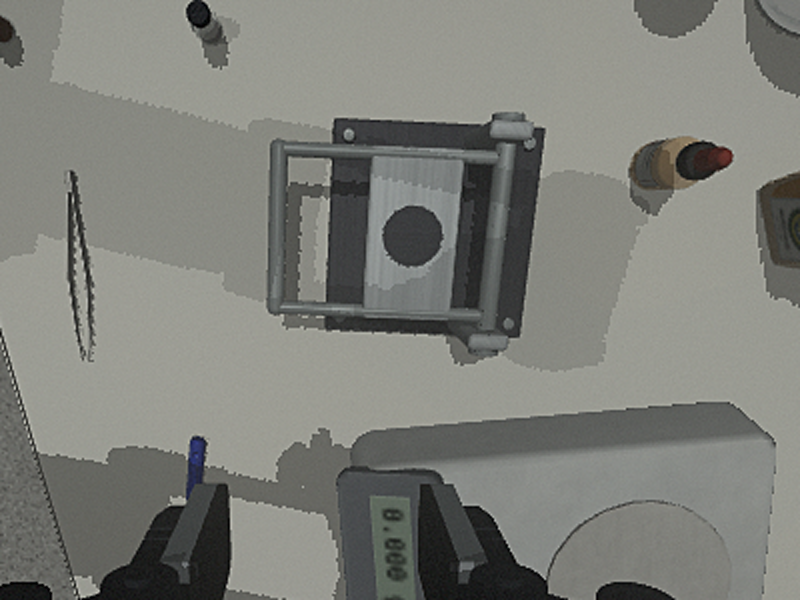

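The flap is level; crop: bar ends (279,143) and (274,309), hinge rod (508,146) to (489,328), base corners (336,119), (327,331), (546,128), (523,340).

Run:
```python
from h import *
f=lambda p:(160+p[0]/2,p[1]/2)
b=[onz('w6',f(p),.07) for p in((279,143),(274,309))]
h=[onz('w6',f(p),.07) for p in((508,146),(489,328))]
c=[onz('w6',f(p),.008) for p in((336,119),(327,331),(546,128),(523,340))]
yw=lambda q:np.arctan2(-q[0],q[1])
print('barlen',np.linalg.norm(b[0]-b[1]),yw(b[0]-b[1]),'hinge',yw(h[0]-h[1]))
print('base',[round(np.linalg.norm(x),4) for x in(c[0]-c[1],c[2]-c[3],c[2]-c[0],c[3]-c[1])],yw(c[0]-c[1]),yw(c[2]-c[3]))
yaw=np.mean([yw(b[0]-b[1]),yw(h[0]-h[1]),yw(c[0]-c[1]),yw(c[2]-c[3])])
X=np.array([np.cos(yaw),np.sin(yaw),0]);Y=np.array([-X[1],X[0],0])
O=sum(c)/4+.0275*X
B=sum(b)/2;H=sum(h)/2
print('yaw',yaw,'O',O,'bar',B,'hinge',H,'d',(B-O)@X,(B-O)@Y,(H-O)@X,(H-O)@Y)
```

```text
barlen 0.09214494668814784 -0.2093625641887676 hinge -0.19627505431865291
base [np.float64(0.1358), np.float64(0.1367), np.float64(0.1333), np.float64(0.1352)] -0.2000146652604598 -0.18616409593214556
yaw -0.19795409492500649 O [ 0.65215933 -0.0999841   0.008     ] bar [ 0.52829153 -0.07319676  0.07      ] hinge [ 0.65265242 -0.09974892  0.07      ] d -0.1267168853972765 0.0019038934237517971 0.0004372060662174118 0.00032755637902707015
```

Consistent: base is 136x134 mm, and the bar is 126 mm from the hinge. Approach the bar at (0.529, -0.0745, 0.07).

{"op": "send_rows", "data": {"increments": [{"gripper": 0, "linear": [-0.01, 0.03, -0.03], "delta_rot": [0, 0, -0.035]}, {"gripper": 0, "linear": [-0.016, 0.0565, -0.06], "delta_rot": [0, 0, -0.035]}, {"gripper": 0, "linear": [-0.016, 0.0565, -0.1], "delta_rot": [0, 0, -0.035]}, {"gripper": 0, "linear": [-0.016, 0.0565, -0.14], "delta_rot": [0, 0, -0.035]}, {"gripper": 0, "linear": [-0.016, 0.0565, -0.18], "delta_rot": [0, 0, -0.035]}, {"gripper": 0, "linear": [-0.016, 0.0565, -0.195], "delta_rot": [0, 0, -0.035]}, {"gripper": 0, "linear": [-0.016, 0.0565, -0.195], "delta_rot": [0, 0, -0.035]}]}}

```text
clock: 11.0
position: [0.5273, -0.0736, 0.131]
ee_rot: [-0.003, 0.772, 0.636, -0.002]
contact_force: [0.4, -0.3, 0.8]
width: 0.0427
gripper_force: 0.0
```

```bash
python3 -c "from h import *;shot('w7')"
```

```text
w7 11.0 [ 0.5273 -0.0736  0.131 ] [-0.003  0.772  0.636 -0.002]
```

View pics/w7.png

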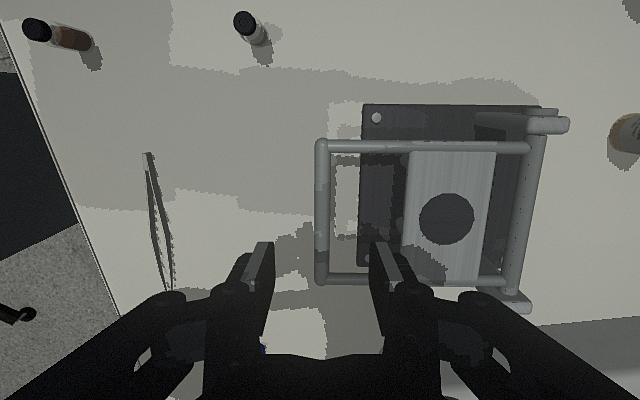

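The bar is centred at u≈321 and square to the fingers. I'll descend and close.

{"op": "send_rows", "data": {"increments": [{"gripper": 0, "linear": [0.001, 0, -0.03], "delta_rot": [0, 0, 0]}, {"gripper": 0, "linear": [0.001, 0, -0.055], "delta_rot": [0, 0, 0]}, {"gripper": 0, "linear": [0.001, 0, -0.072], "delta_rot": [0, 0, 0]}, {"gripper": 0, "linear": [0.001, 0, -0.08], "delta_rot": [0, 0, 0]}, {"gripper": 0.3, "linear": [0.001, 0, -0.08], "delta_rot": [0, 0, 0]}, {"gripper": 0.6, "linear": [0.001, 0, -0.08], "delta_rot": [0, 0, 0]}, {"gripper": 1, "linear": [0.001, 0, -0.08], "delta_rot": [0, 0, 0]}, {"gripper": 1, "linear": [0.001, 0, -0.08], "delta_rot": [0, 0, 0]}], "newtons": 25}}

```text
clock: 11.85
position: [0.5268, -0.0748, 0.0544]
ee_rot: [-0.003, 0.772, 0.635, -0.002]
contact_force: [-7.6, 1.4, 6.9]
width: 0.009
gripper_force: 24.4
```

{"op": "send_rows", "data": {"increments": [{"gripper": 1, "linear": [0, 0, 0], "delta_rot": [0, 0, 0]}, {"gripper": 1, "linear": [0, 0, 0], "delta_rot": [0, 0, 0]}]}}

```text
clock: 12.05
position: [0.5268, -0.0748, 0.0544]
ee_rot: [-0.003, 0.772, 0.635, -0.002]
contact_force: [-8.8, 0.7, 6.7]
width: 0.0093
gripper_force: 24.4
```

Run:
```python
import numpy as np
X=np.array([np.cos(-.198),np.sin(-.198)])
for t in np.linspace(0,np.pi/2,25):
    print(round(t,3),np.round([*(.125*(1-np.cos(t))*X),.125*np.sin(t)],4))
```

```text
0.0 [ 0. -0.  0.]
0.065 [ 0.0003 -0.0001  0.0082]
0.131 [ 0.001  -0.0002  0.0163]
0.196 [ 0.0024 -0.0005  0.0244]
0.262 [ 0.0042 -0.0008  0.0324]
0.327 [ 0.0065 -0.0013  0.0402]
0.393 [ 0.0093 -0.0019  0.0478]
0.458 [ 0.0126 -0.0025  0.0553]
0.524 [ 0.0164 -0.0033  0.0625]
0.589 [ 0.0207 -0.0041  0.0694]
0.654 [ 0.0253 -0.0051  0.0761]
0.72 [ 0.0304 -0.0061  0.0824]
0.785 [ 0.0359 -0.0072  0.0884]
0.851 [ 0.0417 -0.0084  0.094 ]
0.916 [ 0.0479 -0.0096  0.0992]
0.982 [ 0.0545 -0.0109  0.1039]
1.047 [ 0.0613 -0.0123  0.1083]
1.113 [ 0.0684 -0.0137  0.1121]
1.178 [ 0.0757 -0.0152  0.1155]
1.244 [ 0.0832 -0.0167  0.1184]
1.309 [ 0.0908 -0.0182  0.1207]
1.374 [ 0.0986 -0.0198  0.1226]
1.44 [ 0.1066 -0.0214  0.1239]
1.505 [ 0.1145 -0.023   0.1247]
1.571 [ 0.1226 -0.0246  0.125 ]
```

Gripped, with a small preload. I'll follow the arc and remove the preload offset on the way.

{"op": "send_rows", "data": {"increments": [{"gripper": 1, "linear": [-0.001, -0.001, 0.007], "delta_rot": [0, 0, 0]}, {"gripper": 1, "linear": [0, -0.001, 0.019], "delta_rot": [0, 0, 0]}, {"gripper": 1, "linear": [0.001, -0.0015, 0.027], "delta_rot": [0, 0, 0]}, {"gripper": 1, "linear": [0.003, -0.002, 0.035], "delta_rot": [0, 0, 0]}, {"gripper": 1, "linear": [0.005, -0.0025, 0.043], "delta_rot": [0, 0, 0]}, {"gripper": 1, "linear": [0.008, -0.003, 0.051], "delta_rot": [0, 0, 0]}, {"gripper": 1, "linear": [0.0115, -0.0035, 0.058], "delta_rot": [0, 0, 0]}, {"gripper": 1, "linear": [0.015, -0.0045, 0.0655], "delta_rot": [0, 0, 0]}]}}

```text
clock: 12.85
position: [0.5434, -0.0784, 0.1199]
ee_rot: [-0.003, 0.772, 0.635, -0.0]
contact_force: [-3.9, 5.1, -0.2]
width: 0.0087
gripper_force: 24.4
```

{"op": "send_rows", "data": {"increments": [{"gripper": 1, "linear": [0.004, -0.0005, 0.005], "delta_rot": [0, 0, 0]}, {"gripper": 1, "linear": [0.009, -0.001, 0.0115], "delta_rot": [0, 0, 0]}, {"gripper": 1, "linear": [0.014, -0.002, 0.0175], "delta_rot": [0, 0, 0]}, {"gripper": 1, "linear": [0.0195, -0.003, 0.0235], "delta_rot": [0, 0, 0]}, {"gripper": 1, "linear": [0.0255, -0.0045, 0.029], "delta_rot": [0, 0, 0]}, {"gripper": 1, "linear": [0.0315, -0.0055, 0.0345], "delta_rot": [0, 0, 0]}, {"gripper": 1, "linear": [0.038, -0.007, 0.039], "delta_rot": [0, 0, 0]}, {"gripper": 1, "linear": [0.045, -0.0085, 0.0435], "delta_rot": [0, 0, 0]}]}}

```text
clock: 13.65
position: [0.5877, -0.0873, 0.1659]
ee_rot: [-0.002, 0.772, 0.635, -0.001]
contact_force: [-8.8, 5.1, 13.5]
width: 0.009
gripper_force: 25.3
```

{"op": "send_rows", "data": {"increments": [{"gripper": 1, "linear": [0.007, -0.0014, 0.005], "delta_rot": [0, 0, 0]}, {"gripper": 1, "linear": [0.014, -0.0029, 0.009], "delta_rot": [0, 0, 0]}, {"gripper": 1, "linear": [0.0215, -0.0044, 0.012], "delta_rot": [0, 0, 0]}, {"gripper": 1, "linear": [0.029, -0.0059, 0.0145], "delta_rot": [0, 0, 0]}, {"gripper": 1, "linear": [0.0365, -0.0075, 0.0165], "delta_rot": [0, 0, 0]}, {"gripper": 1, "linear": [0.044, -0.009, 0.018], "delta_rot": [0, 0, 0]}, {"gripper": 1, "linear": [0.048, -0.01, 0.018], "delta_rot": [0, 0, 0]}, {"gripper": 1, "linear": [0.048, -0.01, 0.018], "delta_rot": [0, 0, 0]}]}}

```text
clock: 14.45
position: [0.6406, -0.0984, 0.1807]
ee_rot: [0.001, 0.772, 0.635, 0.002]
contact_force: [-0.1, 5.8, 3.7]
width: 0.0087
gripper_force: 25.9
```

```bash
python3 -c "
from h import *
i=shot('w8'); d=optics.get_image('side')['pixels']; cv2.imwrite('pics/s8.png',d)
a=cv2.resize(i[100:300,220:420],(600,600),interpolation=cv2.INTER_CUBIC)
b=cv2.resize(d[150:250,270:303],(198,600),interpolation=cv2.INTER_CUBIC)
cv2.imwrite('pics/m8.png',np.hstack([a,b]))"
```

```text
w8 14.45 [ 0.6406 -0.0984  0.1807] [0.001 0.772 0.635 0.002]
```

View pics/m8.png

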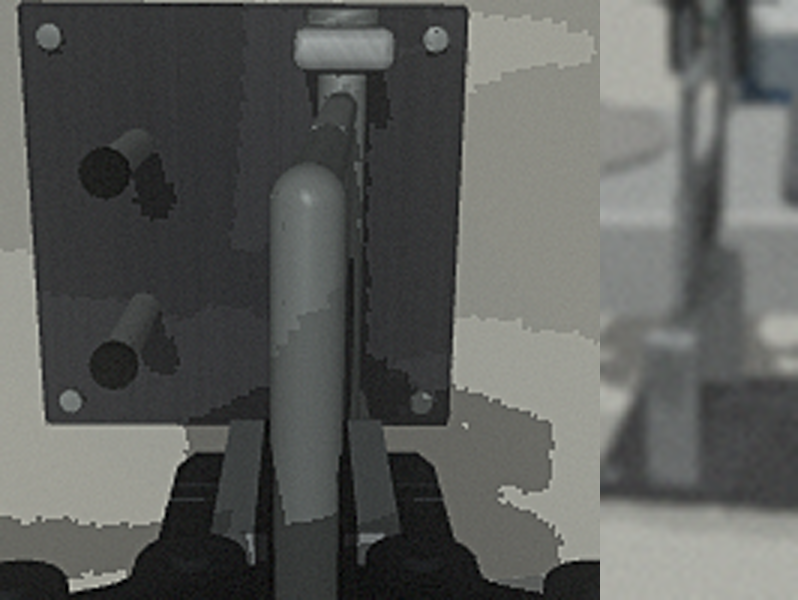

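The wrist view shows the hinge rod (crop u≈342, v≈85) slightly to the right of the bar (u≈308), so the flap is just short of plumb. Next I'll compute the offset.

Run:
```python
from h import *
f=lambda p:(220+p[0]/3,100+p[1]/3)
X=np.array([np.cos(-.198),np.sin(-.198),0])
h=onz('w8',f((342,85)),.07); h2=onz('w8',f((344,48)),.077); s=get_state(); O=np.array([.6524,-.0999,0])
b=[onz('w8',f(p),.1945) for p in((308,190),(308,300))]
print([round(float((q-O)@X),4) for q in(h,h2,*b,np.array(s['position']))])
c=[onz('w8',f(p),.008) for p in((20,3),(467,7),(47,423),(449,423))]
print('base centre+27.5',round(float((sum(c)/4-O)@X+.0275),4),[round(float((q-O)@X),4) for q in c])
```

```text
[-0.0016, -0.0015, -0.0106, -0.0106, -0.0122]
base centre+27.5 -0.0012 [-0.0948, 0.0377, -0.0957, 0.0379]
```

The bar is 9 mm short of plumb by same-image comparison, which agrees with the arc estimate.

{"op": "send_rows", "data": {"increments": [{"gripper": 1, "linear": [0.003, 0, 0], "delta_rot": [0, 0, 0]}, {"gripper": 1, "linear": [0.006, -0.0005, 0.0005], "delta_rot": [0, 0, 0]}, {"gripper": 1, "linear": [0.009, -0.001, 0.0005], "delta_rot": [0, 0, 0]}, {"gripper": 1, "linear": [0.009, -0.001, 0.0005], "delta_rot": [0, 0, 0]}, {"gripper": 1, "linear": [0.009, -0.001, 0.0005], "delta_rot": [0, 0, 0]}]}}

```text
clock: 15.05
position: [0.648, -0.0998, 0.1809]
ee_rot: [0.0, 0.772, 0.635, 0.0]
contact_force: [-0.5, 4.5, 4.6]
width: 0.0085
gripper_force: 26.0
```

```bash
python3 -c "
from h import *
i=shot('w9'); d=optics.get_image('side')['pixels']
a=cv2.resize(i[100:300,220:420],(600,600),interpolation=cv2.INTER_CUBIC)
b=cv2.resize(d[240:330,280:380],(200,180),interpolation=cv2.INTER_CUBIC)
p=np.zeros((600,200,3),np.uint8);p[:180]=b
cv2.imwrite('pics/m9.png',np.hstack([a,p]))"
```

```text
w9 15.05 [ 0.648  -0.0998  0.1809] [0.    0.772 0.635 0.   ]
```

View pics/m9.png

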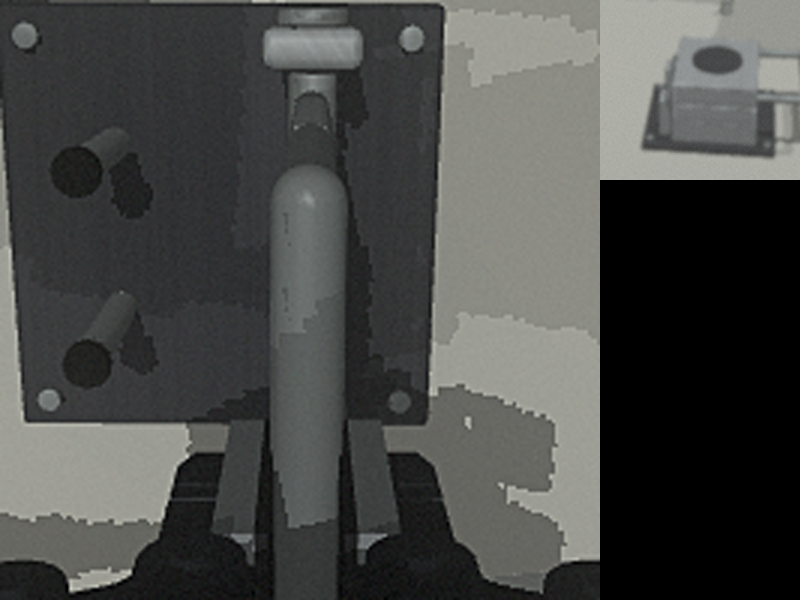

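The rod is at u≈312 and the bar at 309, so about 1.4 mm remain. The side view shows the chamber shut.

{"op": "send_rows", "data": {"increments": [{"gripper": 1, "linear": [0.0007, 0, 0], "delta_rot": [0, 0, 0]}, {"gripper": 1, "linear": [0.0014, 0, 0], "delta_rot": [0, 0, 0]}, {"gripper": 1, "linear": [0.0014, 0, 0], "delta_rot": [0, 0, 0]}, {"gripper": 1, "linear": [0.0014, 0, 0], "delta_rot": [0, 0, 0]}]}}

```text
clock: 15.55
position: [0.6489, -0.1, 0.1809]
ee_rot: [0.0, 0.772, 0.635, -0.0]
contact_force: [-0.9, 3.6, 5.6]
width: 0.0084
gripper_force: 26.0
```

Run:
```python
from h import *
i=shot('w10'); g=cv2.cvtColor(i,cv2.COLOR_BGR2GRAY).astype(int)
for v in(126,127,128): print(v,g[v,308:342].tolist())
print(g[175,305:342].tolist())
```

```text
w10 15.55 [ 0.6489 -0.1     0.1809] [ 0.     0.772  0.635 -0.   ]
126 [62, 60, 58, 61, 65, 39, 41, 76, 87, 93, 100, 108, 113, 119, 131, 131, 124, 115, 110, 103, 90, 88, 65, 45, 40, 44, 38, 42, 39, 37, 35, 41, 57, 56]
127 [63, 61, 57, 62, 64, 39, 34, 77, 86, 94, 104, 106, 112, 120, 133, 126, 123, 114, 105, 102, 93, 84, 64, 42, 47, 39, 34, 39, 41, 40, 35, 37, 57, 53]
128 [62, 62, 60, 60, 62, 62, 40, 80, 87, 92, 100, 103, 114, 120, 138, 130, 123, 115, 107, 100, 94, 86, 63, 42, 45, 36, 36, 37, 41, 39, 39, 42, 59, 54]
[56, 60, 55, 58, 51, 70, 83, 89, 96, 98, 100, 104, 106, 108, 109, 112, 111, 113, 110, 107, 105, 103, 103, 96, 91, 96, 89, 84, 76, 69, 56, 30, 33, 40, 31, 53, 52]
```

The rod centre is at 322.6 px and the bar at 322.4, so the flap is plumb within about 0.5 mm, steady and still held. Handing in.

```bash
python3 -c "from rig import sign_off;print(sign_off())"
```

```text
the job is handed in; nothing more can be done
None
```

The chamber is shut edge to edge and let go of, and the flap is held by its bar at its balance point, about 0.5 mm from plumb by the wrist camera; handed in at about 15.6 s, with no verdict returned.

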